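# Unbolt the sample drawer and put the dye bottle away

## Robot

A 6-joint arm with a two-finger parallel gripper is mounted at the origin on the work surface; the furniture and walls round the work are solid. World frame = base frame: x ahead of the robot, y to its left, z up, the work surface at z = 0. Lengths are in m, angles in rad, forces in N, time in s.
With the tool pointing down it reaches from about 0.35 to 0.85 m from the base axis. Payload 8.1 kg.
Tool frame: the origin (TCP) lies midway between the tips of the shut fingers; the grasp point (between the pads) lies 19 mm behind it; z points along the fingers, y is the direction in which the jaws open and shut (so a half turn about z gives the same grasp; the last joint's range is limited). The gripper opens to 93 mm and grips with 3 to 60 N. Pads are 15 mm wide; open, the fingers measure 128 mm over their backs; the gripper's body (75 mm by 188 mm) begins 65 mm behind the grasp point.
Start: joints at [1.197, 0.13, 1.488, -0, 1.523, -0.085], TCP at [0.171, 0.575, 0.219] pointing down, gripper open.
Joint ranges: [-2.96, 2.96], [-0.89, 2.26], [0.02, 2.5], [-1.34, 4.48], [0, 2.73], [-2.66, 2.66]. Speed limits (rad/s): [2.39, 2.39, 2.79, 3.14, 3.14, 3.14].

## Interface

Orientations are given as a rotation vector (axis times angle).
In Python, from plant import robot gives the robot as it stands. The module is installed in compiled form; this text tells all that it offers.
- The arm moves only by the shell command python3 -m pendant 'ROWS' [FORCE]. ROWS is JSON, a list of rows, each an object with "translation": the shift along the tool's x, y, z in mm, a list of three; "twist": the turn, a rotation vector about the tool's x, y, z in rad, a list of three; "grip": the opening, from -1 (shut) to 1 (fully open). A call has exactly 10 rows; each row shifts and turns the pose as measured when the row begins, along the tool's axes as they then stand; what a row does not reach is not made up. A row lasts 1/10 s, in which the tool goes at most 50 mm and 8.59 degrees, less where a joint would pass 70% of its speed; a pose out of reach is approached as far as the arm can. A call is refused whole if a number of a shift passes 50 or a number of a turn 0.15, either way. A call with a gripper value outside its range is refused whole. The fingers move at their own pace and stop on an object; FORCE is the grip in N (left out, the last holds). Time passes only in rows, so rows that do not move let the fingers close, or fill a call up. It gives the time, the measured TCP pose, the force and the opening at its end, in the units of the state.
- robot.read_state(): the state, without advancing time (a new reading comes with each control period).
- robot.read_camera(name): name is "scene" or "top" or "wrist"; returns (picture, depth): 480x640x3 uint8, red, green, blue; 480x640 float32, m along the optical axis (not along the pixel's ray), 0 where there is no reading.
- robot.camera_info(name): a dict with "vertical_fov" (degrees; the focal length in pixels is half the picture's height over the tangent of half this angle, whatever the lens; pixels are square), "cx", "cy" (the principal point, pixels), "cam_to_world" (4x4, takes a point from camera to world coordinates). Camera axes: x right, y up, looking along -z (the intrinsics and any distortion apply to the point x, -y, -z); pixel columns grow to the right and rows downward; lengths in m; the calibration is good to about 2 mm. A picture is of the moment at which its call begins: read the wrist's pose just before it. camera_info takes no time and is no camera call; for the wrist camera it gives the pose at the moment of the call.
- robot.close_job(): hands the job in, once; it reports no verdict.
The state is a dict: "t": time; "q": joint angles; "dq": joint speeds; "joint_torque": joint torques, N m; "tool_pos": TCP position; "orientation": TCP orientation; "force": force on the tool from outside, world axes, zero at the start; "wrist_torque": the same for the moment, N m; "opening": finger opening in m.
Only numpy, scipy, OpenCV 4.12 (cv2) and the standard library are available. Lean on these libraries where they do the work, as an engineer would, in place of code of your own. Each camera call takes 0.05 s, during which the arm holds its last target. There are 200 camera calls.

## Task

The drawer of the small sample cabinet is bolted shut. Draw the bolt on top of the cabinet out as far as it goes, tip its ball handle away from the drawer front into the side notch so that it stays parked there, then pull the drawer out to its stop. Then stand the dye bottle (squat, with a black cap) upright on the drawer's floor, leaving the drawer open and the other two bottles standing where they are.

Things in the scene. Friction and masses are not known exactly. Their poses are not given: they have to be found in the camera images.
- cabinet: grey sample cabinet, fixed, 190 (x) x 240 (y) x 85 mm high; origin at the centre of its underside, z up; the drawer opens to its -x. On the flat top an aluminium slide-bolt fixture covers x = -45..-5, y = -47..84 mm, up to z = 119 mm: two closed bushings (y = -47..-25 and 62..84 mm) and between them two guide rails with a slot in which the bolt's handle stands. Forceps lie behind it
- bolt: steel slide bolt: rod 12 mm thick, loose in the bushings along cabinet y, tip in the drawer's staple (cabinet y = -75..-57 mm, top z = 117 mm). Origin on the rod's axis at the handle's root; y along the rod (tip at -68, tail at +90 mm), z along the handle. It is drawn to cabinet +y by 42 to 50 mm, to a stop; parked, the handle lies towards cabinet +x, about 100 degrees from vertical
- ball_handle (a point): centre of the black ball, 20 mm in diameter, at the end of the bolt's handle, 34 mm from the rod's axis; the handle's shaft is 9 mm thick. At first the handle stands up, leaning about 7 degrees to cabinet -x, with the ball about 34 mm above the axis
- side_notch (a point): fixed point on the bolt's axis at the middle of the side notch (cabinet x = -25, y = 40, z = 102 mm), axes as the cabinet's. The notch is a 15 mm wide gap in the far (+x) guide rail at the +y end of the slot. The rails lie at z = 112..119 mm, with inner faces 7 mm to -x and 6 mm to +x of the axis; the near rail is unbroken
- drawer (a joint): drawer travel in m: 0 shut, 0.11 fully out against its stop
- drawer_lip (a point): middle of the top edge, back side, of the white drawer front, which is 10 mm thick, 236 mm wide and stands as a lip 22 mm above the cabinet's top; fingertips put down on the top behind it (50 mm free between lip and bolt fixture) can pull the drawer out. Moves with the drawer; axes as the cabinet's
- drawer_floor (a point): point on the drawer's inner floor, 12 mm above the bench, at cabinet y = +22 mm, 55 mm behind the drawer front: with the drawer fully out, the middle of the free opening, 110 (x) x 155 mm (y = -57..102; beyond -57 the staple's arm crosses above the drawer at z = 88..94 mm). Walls 38 mm high above the floor, front 95 mm. Moves with the drawer; axes as the cabinet's
- dye_bottle: the dye bottle: squat orange-brown bottle with a paper label and black screw cap, 34 mm in diameter, 62 mm high, standing on the bench; origin at the centre of its underside, z up
- vial: small white vial with white cap, 21 mm in diameter, 45 mm high, standing on the bench, not to be disturbed; origin at the centre of its underside
- water_bottle: slim white bottle with white cap, 48 mm in diameter, 105 mm high, standing on the bench, not to be disturbed; origin at the centre of its underside
Mind the look-alikes: they are no part of the job. There is more than one size of the bolt; the job needs the larger. Of the things that look like the dye_bottle, the smaller one is meant.

How it is judged:
By the outcome, as a careful person would: the job done as asked, in the order asked, and still so for the second after the job is handed in, with the robot touching nothing.
It also fails if it takes over 61 s, if anything falls off the work surface, if the arm or the gripper's body presses on something with over 40 N, if the wrist force passes 120 N, or if a joint passes its speed limit or range.

## Working session

There is one attempt and no reset: what is moved stays moved. The work goes in short steps, Python scripts to look and compute and a shell command to move; the robot and the scene stay as the last step left them, time stands still between calls to the robot, and variables do not carry over. Pictures are saved under pics/ and viewed, about 8 in all and at most 12, crops included, and the job is handed in when it is done.

```bash
mkdir -p pics; cat > h.py <<'E'
from plant import robot
import numpy as np, cv2
def cap(n,fn=None):
    i=robot.camera_info(n); p,d=robot.read_camera(n)
    if fn: cv2.imwrite('pics/'+fn,cv2.cvtColor(p,cv2.COLOR_RGB2BGR))
    return p,d,i
def world(u,v,d,i):
    f=240/np.tan(np.radians(i['vertical_fov'])/2)
    u=np.asarray(u,float);v=np.asarray(v,float)
    c=np.stack([(u-i['cx'])/f*d,-(v-i['cy'])/f*d,-d,np.ones_like(d)],-1)
    return (c@np.array(i['cam_to_world']).T)[...,:3]
def cloud(d,i):
    v,u=np.mgrid[:480,:640]; return world(u,v,d,i)
E
python3 - <<'E'
from h import *
for n in('top','scene'):
    p,d,i=cap(n,n+'1.png'); print(n,i, (d>0).mean()); np.savez('/tmp/'+n+'.npz',p=p,d=d)
print(robot.read_state())
E
```

```text
top {'vertical_fov': 47.392391386503725, 'cx': 317.141272733994, 'cy': 244.15834060295276, 'cam_to_world': array([[-0.02159821,  0.98549323, -0.1683348 ,  0.32432634],
       [-0.99961337, -0.01833753,  0.02090086, -0.03326312],
       [ 0.01751081,  0.16872114,  0.98550827,  1.22380902],
       [ 0.        ,  0.        ,  0.        ,  1.        ]])} 0.9958138020833334
scene {'vertical_fov': 49.150573765319265, 'cx': 313.6715944137734, 'cy': 243.3002295436175, 'cam_to_world': array([[-0.84924794,  0.26038826, -0.45932111, -0.05540895],
       [-0.52781088, -0.3957484 ,  0.75153102,  0.89526645],
       [ 0.01391426,  0.88067086,  0.47352427,  0.68788277],
       [ 0.        ,  0.        ,  0.        ,  1.        ]])} 0.9886686197916666
{'t': 0.1, 'q': array([ 1.19661721e+00,  1.31082516e-01,  1.48914680e+00,  2.59196203e-05,
        1.52301183e+00, -8.53810800e-02]), 'dq': array([-0.00053119, -0.00036215, -0.00168733,  0.00116327, -0.00087106,
       -0.00053934]), 'joint_torque': array([ 1.31395871e-03, -5.61343682e+01, -4.93095481e+01,  7.69608747e-02,
        2.91560974e-02, -1.17014670e-04]), 'tool_pos': array([0.17065255, 0.57469112, 0.21770717]), 'orientation': array([-4.52012207e-01, -3.10849895e+00,  2.51179161e-03]), 'force': array([ 0.49023358,  0.5784961 , -0.58908087]), 'wrist_torque': array([0.03067719, 0.00136842, 0.05071806]), 'opening': 0.09300977990311811}
```

View pics/top1.png

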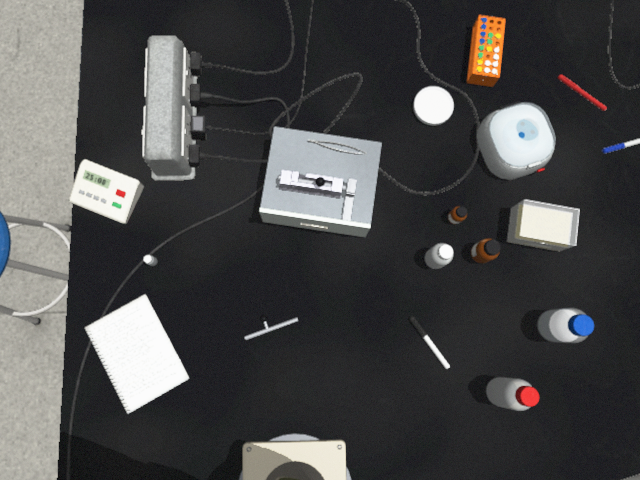

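View pics/scene1.png

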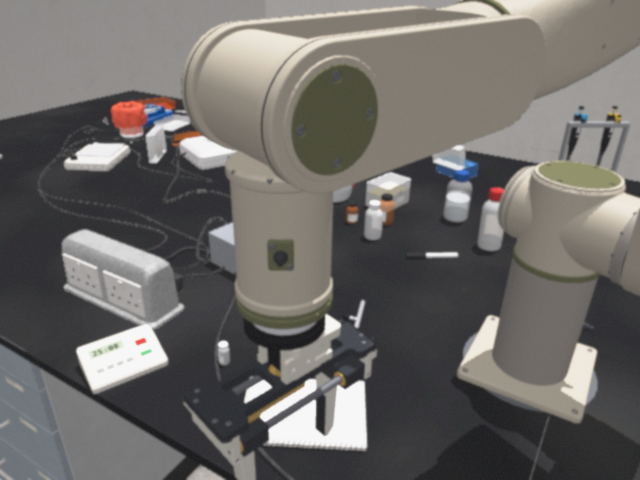

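The top view shows the cabinet at about (320,180), with the ball at (320,181) and the staple arm at (348,200). The two brown bottles are at (458,214), the smaller, and (486,250). The water bottle is at (438,256) and the vial at (150,260). The scene view is mostly blocked by the arm.

```bash
python3 - <<'E'
from h import *
i=robot.camera_info('top'); z=np.load('/tmp/top.npz'); p,d=z['p'],z['d']; W=cloud(d,i); Z=W[...,2]
print('bench z',np.median(Z[300:320,300:400]))
def roi(u0,u1,v0,v1):
    m=np.zeros((480,640),bool); m[v0:v1,u0:u1]=1; return m
m=roi(250,395,115,245)&(abs(Z-.085)<.006)
pts=W[m][:,:2]; r=cv2.minAreaRect((pts*1000).astype(np.float32)); print('top',r,m.sum(), np.median(Z[m]))
m2=roi(250,395,115,245)&(Z>.097)&(Z<.112)
print(cv2.minAreaRect((W[m2][:,:2]*1000).astype(np.float32)),m2.sum())
b=roi(308,334,168,196)&(Z>.12); print('ball',b.sum(),W[b].mean(0),Z[b].max(), W[b][:,:2].min(0),W[b][:,:2].max(0))
for n,R in dict(vial=(140,162,248,270),dye=(446,472,200,228),big=(468,504,235,268),water=(420,458,238,275)).items():
    mm=roi(*R)&(Z>.015); zz=Z[mm]; t=mm&(Z>zz.max()-.008)
    print(n,mm.sum(),zz.max(),W[t].mean(0),t.sum())
print(robot.camera_info('wrist'))
E
```

```text
bench z -0.0013448910310956963
top ((664.9837646484375, -69.32441711425781), (240.3357391357422, 201.81680297851562), 80.33654022216797) 7823 0.08411677004320839
((614.658935546875, -42.395111083984375), (189.66152954101562, 217.9706573486328), 13.501504898071289) 834
ball 99 [ 0.63371442 -0.06455336  0.15795262] 1.223809018028957 [ 0.32432634 -0.08871889] [ 0.66197294 -0.03326312]
vial 99 1.223809018028957 [ 0.32432634 -0.03326312  1.22380902] 2
dye 246 1.223809018028957 [ 0.32432634 -0.03326312  1.22380902] 3
big 532 1.223809018028957 [ 0.32432634 -0.03326312  1.22380902] 5
water 531 1.223809018028957 [ 0.32432634 -0.03326312  1.22380902] 6
{'vertical_fov': 70.41438625794939, 'cx': 322.69314924679713, 'cy': 241.9816818969632, 'cam_to_world': array([[ 0.28447884, -0.9150551 , -0.28591248,  0.09118463],
       [ 0.95867887,  0.27073231,  0.08740045,  0.60070269],
       [-0.00257048, -0.29896183,  0.95426161,  0.38443171],
       [ 0.        ,  0.        ,  0.        ,  1.        ]])}
```

```bash
R='{"translation":[-31,-25,-3],"twist":[0,0,0],"grip":0}'; : ; python3 -m pendant '[{"translation":[-31,-25,-4],"twist":[0,0,0],"grip":0},{"translation":[-31,-25,-4],"twist":[0,0,0],"grip":0},{"translation":[-31,-25,-4],"twist":[0,0,0],"grip":0},{"translation":[-31,-25,-4],"twist":[0,0,0],"grip":0},{"translation":[-31,-25,-4],"twist":[0,0,0],"grip":0},{"translation":[-31,-25,-4],"twist":[0,0,0],"grip":0},{"translation":[-31,-25,-4],"twist":[0,0,0],"grip":0},{"translation":[-31,-25,-4],"twist":[0,0,0],"grip":0},{"translation":[-31,-25,-4],"twist":[0,0,0],"grip":0},{"translation":[-31,-25,-4],"twist":[0,0,0],"grip":0}]' 20
python3 -m pendant '[{"translation":[-31,-25,-4],"twist":[0,0,0],"grip":0},{"translation":[-31,-25,-4],"twist":[0,0,0],"grip":0},{"translation":[-31,-25,-4],"twist":[0,0,0],"grip":0},{"translation":[-31,-25,-4],"twist":[0,0,0],"grip":0},{"translation":[-31,-25,-4],"twist":[0,0,0],"grip":0},{"translation":[-31,-25,-4],"twist":[0,0,0],"grip":0},{"translation":[-31,-25,-4],"twist":[0,0,0],"grip":0},{"translation":[-31,-25,-4],"twist":[0,0,0],"grip":0},{"translation":[-31,-25,-4],"twist":[0,0,0],"grip":0},{"translation":[-31,-25,-4],"twist":[0,0,-0.12],"grip":0}]'
```

```text
t: 1.1
tool_pos: [0.3994, 0.2363, 0.2533]
orientation: [-0.437, -3.105, 0.015]
force: [-0.1, 0.9, 0.8]
opening: 0.0466
t: 2.1
tool_pos: [0.6336, -0.1053, 0.2914]
orientation: [-0.25, -3.12, 0.013]
force: [-0.2, 0.7, 0.0]
opening: 0.0463
```

```bash
python3 - <<'E'
from h import *
p,d,i=cap('wrist','w1.png'); np.savez('/tmp/w1.npz',p=p,d=d,c=i['cam_to_world']); W=cloud(d,i);Z=W[...,2]
ok=d>0
m=ok&(abs(Z-.085)<.005)
print(m.sum(),cv2.minAreaRect((W[m][:,:2]*1000).astype(np.float32)))
i2=robot.camera_info('top'); z=np.load('/tmp/top.npz'); d2=z['d']; W2=cloud(d2,i2);Z2=W2[...,2]
for n,(a,b,c,e) in dict(vial=(140,162,248,270),dye=(446,472,200,228),big=(468,504,235,268),water=(420,458,238,275)).items():
    w=W2[c:e,a:b][(d2[c:e,a:b]>0)&(Z2[c:e,a:b]>.012)]; t=w[w[:,2]>w[:,2].max()-.01]; print(n,w[:,2].max(),np.median(t,0),len(t))
s=robot.read_state(); print(s['tool_pos'],s['orientation'])
E
```

```text
28653 ((646.3399658203125, -135.978515625), (767.419189453125, 313.64068603515625), 86.1037826538086)
vial 0.050456929951584684 [0.50053977 0.30929109 0.04430785] 47
dye 0.06677774614782184 [ 0.58878275 -0.37639932  0.06077524] 89
big 0.09169665577005248 [ 0.50543306 -0.43002134  0.08631928] 192
water 0.11013499810864813 [ 0.49439029 -0.3247324   0.10405949] 155
[ 0.63535788 -0.11077392  0.29009599] [-0.23574807 -3.12046629  0.01713644]
```

View pics/w1.png

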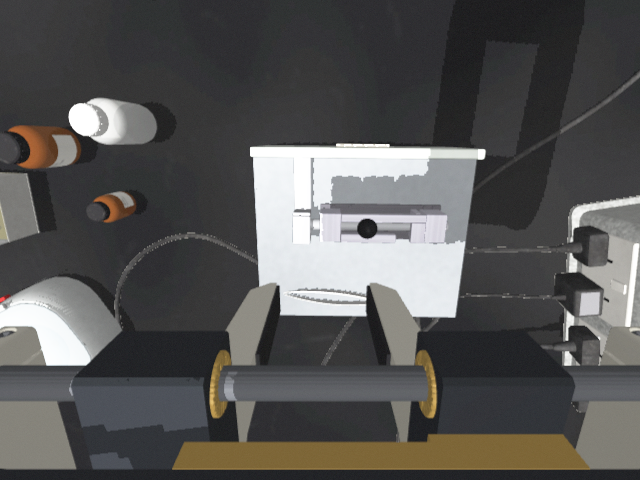

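The wrist view has image up towards the robot and image right as cabinet +y. The lip is at row 153, the ball at (367,228), the staple at (302,225) and the fixture spans columns 318 to 446.

```bash
cat >> h.py <<'E'
def cabfit(p,d,i,box):
    W=cloud(d,i);Z=W[...,2];a,b,c,e=box
    k=np.zeros(d.shape,bool);k[c:e,a:b]=1;k&=d>0
    return W,Z,k
E
python3 - <<'E'
from h import *
z=np.load('/tmp/w1.npz');p,d=z['p'],z['d'];i=robot.camera_info('wrist');i['cam_to_world']=z['c']
W,Z,k=cabfit(p,d,i,(245,490,140,275))
lip=k&(Z>.098)&(Z<.115)&(np.mgrid[:480,:640][0]<165)
print('lip n',lip.sum(),cv2.minAreaRect((W[lip][:,:2]*1000).astype(np.float32)),np.median(Z[lip]))
r=np.array(cv2.boxPoints(cv2.minAreaRect((W[lip][:,:2]*1000).astype(np.float32))));print(r)
top=k&(abs(Z-.085)<.004);top[:165]=0
# sides left/right in rows 180-270
L=[];Rr=[]
for v in range(180,270):
    u=np.where(top[v])[0]
    if len(u)>5:L.append(W[v,u[0]]);Rr.append(W[v,u[-1]])
L,Rr=np.array(L),np.array(Rr)
for s in(L,Rr):
    f=cv2.fitLine(s[:,:2].astype(np.float32),cv2.DIST_HUBER,0,.01,.01).ravel();print('side',np.degrees(np.arctan2(f[1],f[0])),f[2:],np.median(s,0))
g=p.astype(int).max(2)
ball=k&(g<70);ball[:200]=0;ball[250:]=0;ball[:,:345]=0;ball[:,390:]=0
v,u=np.where(ball);print('ball px',len(u),u.mean(),v.mean(),u.min(),u.max(),v.min(),v.max(),'W',np.median(W[ball],0),Z[ball].max())
# ray to plane z=.136
f=240/np.tan(np.radians(i['vertical_fov'])/2);c=np.array([(u.min()+u.max()+0)/2-i['cx'],-((v.min()+v.max())/2-i['cy']),-f]);C=i['cam_to_world'];r=C[:3,:3]@c
print('ball@.136',C[:3,3]+r*(.136-C[2,3])/r[2], 'top med',np.median(Z[top]))
fx=k&(Z>.109)&(Z<.125);fx[:195]=0;fx[255:]=0;fx[:,:285]=0
print('fixture',cv2.minAreaRect((W[fx][:,:2]*1000).astype(np.float32)),cv2.boxPoints(cv2.minAreaRect((W[fx][:,:2]*1000).astype(np.float32))))
E
```

```text
lip n 2455 ((572.136474609375, -50.67021942138672), (235.34933471679688, 10.108875274658203), 80.30370330810547) 0.10728397988045985
[[ 547.3348  -165.81253]
 [ 557.29926 -167.51514]
 [ 596.9382    64.47209]
 [ 586.9737    66.1747 ]]
side -9.710567 [ 0.63008624 -0.18152142] [ 0.63188278 -0.18191025  0.08512841]
side -9.781551 [0.6699853  0.05287744] [0.66929011 0.05311592 0.08497098]
ball px 295 366.8813559322034 228.135593220339 357 376 219 237 W [ 0.6398911  -0.06318813  0.14354505] 0.14746550775228429
ball@.136 [ 0.64179561 -0.06296083  0.136     ] top med 0.0855189181333337
fixture ((647.7592163085938, -56.667442321777344), (163.98667907714844, 33.06636047363281), 80.9481430053711) [[ 618.53204  -135.03853 ]
 [ 651.1866   -140.2408  ]
 [ 676.9864     21.703644]
 [ 644.33185    26.905914]]
```

```bash
cat >> h.py <<'E'
from scipy.spatial.transform import Rotation as Ro
O=np.array([.6707,-.0675,0]);A=np.radians(-9.7);C=Ro.from_euler('z',A).as_matrix()
def cab(w): return C.T@(np.asarray(w)-O)
def go(c=None,w=None):
    s=robot.read_state();R=Ro.from_rotvec(s['orientation']).as_matrix()
    g=np.array(w) if w is not None else O+C@(np.array(c)/1000)
    G=C@np.diag([-1,1,-1.])
    print('t',s['t'],'cab mm',(cab(s['tool_pos'])*1000).round(1),'F cab',(C.T@s['force']).round(1),'open',s['opening'])
    print('delta tool mm',(R.T@(g-s['tool_pos'])*1000).round(1),'twist',Ro.from_matrix(R.T@G).as_rotvec().round(3))
E
python3 -c "
from h import *
go([-29,-.5,123]);print(cab([.5888,-.3764,0]))"
```

```text
t 2.15 cab mm [-27.5 -48.6 290.1] F cab [-2.4 -2.2 -1.1] open 0.04634859336137325
delta tool mm [ -1.3  50.1 166.5] twist [-0.012 -0.011  0.018]
[-0.02868274 -0.31828308  0.        ]
```

```bash
python3 -m pendant '[{"translation":[0,25,0],"twist":[-0.012,-0.011,0.018],"grip":0},{"translation":[0,25,10],"twist":[0,0,0],"grip":0},{"translation":[0,0,30],"twist":[0,0,0],"grip":0},{"translation":[0,0,30],"twist":[0,0,0],"grip":0},{"translation":[0,0,25],"twist":[0,0,0],"grip":0},{"translation":[0,0,10],"twist":[0,0,0],"grip":0},{"translation":[0,0,5],"twist":[0,0,0],"grip":0},{"translation":[0,0,0],"twist":[0,0,0],"grip":0},{"translation":[0,0,0],"twist":[0,0,0],"grip":0},{"translation":[0,0,0],"twist":[0,0,0],"grip":0}]'; python3 -c "
from h import *
go([-29,-.5,123])"
```

```text
t: 3.15
tool_pos: [0.6445, -0.0639, 0.1743]
orientation: [-0.273, -3.127, -0.001]
force: [-0.0, -0.8, 0.5]
opening: 0.0466
t 3.15 cab mm [-26.4  -0.9 174.3] F cab [ 0.1 -0.8  0.5] open 0.046631952775468014
delta tool mm [ 2.4  0.3 51.3] twist [ 0.    -0.003 -0.005]
```

```bash
python3 -m pendant '[{"translation":[2.4,0,15],"twist":[0,0,0],"grip":0},{"translation":[0,0,15],"twist":[0,0,0],"grip":0},{"translation":[0,0,12],"twist":[0,0,0],"grip":0},{"translation":[0,0,6],"twist":[0,0,0],"grip":0},{"translation":[0,0,3],"twist":[0,0,0],"grip":0},{"translation":[0,0,0],"twist":[0,0,0],"grip":-1},{"translation":[0,0,0],"twist":[0,0,0],"grip":-1},{"translation":[0,0,0],"twist":[0,0,0],"grip":-1},{"translation":[0,0,0],"twist":[0,0,0],"grip":-1},{"translation":[0,0,0],"twist":[0,0,0],"grip":-1}]' 12; python3 -c "
from h import *
go([-29,-.5,123])"
```

```text
t: 4.15
tool_pos: [0.6431, -0.0638, 0.1212]
orientation: [0.273, 3.129, 0.0]
force: [-0.3, 0.5, -1.5]
opening: 0.0188
t 4.15 cab mm [-27.8  -1.  121.2] F cab [-0.4  0.4 -1.5] open 0.018799218127267224
delta tool mm [ 1.2  0.5 -1.8] twist [ 0.     0.001 -0.005]
```

```bash
python3 -m pendant '[{"translation":[0,5,-1],"twist":[0,0,0],"grip":-1},{"translation":[0,5,0],"twist":[0,0,0],"grip":-1},{"translation":[0,5,0],"twist":[0,0,0],"grip":-1},{"translation":[0,5,0],"twist":[0,0,0],"grip":-1},{"translation":[0,5,0],"twist":[0,0,0],"grip":-1},{"translation":[0,5,0],"twist":[0,0,0],"grip":-1},{"translation":[0,5,0],"twist":[0,0,0],"grip":-1},{"translation":[0,5,0],"twist":[0,0,0],"grip":-1},{"translation":[0,3,0],"twist":[0,0,0],"grip":-1},{"translation":[0,2,0],"twist":[0,0,0],"grip":-1}]'; python3 -c "
from h import *
go([-29,41,123])"
```

```text
t: 5.15
tool_pos: [0.6508, -0.021, 0.1227]
orientation: [-0.276, -3.129, 0.015]
force: [-2.9, -9.4, -1.1]
opening: 0.0188
t 5.15 cab mm [-27.5  42.5 122.7] F cab [-1.2 -9.7 -1.1] open 0.018757612529640522
delta tool mm [ 1.5 -1.5 -0.3] twist [-0.009  0.    -0.007]
```

```bash
python3 -m pendant '[{"translation":[0,2,0],"twist":[0,0,0],"grip":-1},{"translation":[0,2,0],"twist":[0,0,0],"grip":-1},{"translation":[0,2,0],"twist":[0,0,0],"grip":-1},{"translation":[0,0,0],"twist":[0,0,0],"grip":-1},{"translation":[0,0,-3],"twist":[0,0,0],"grip":-1},{"translation":[0,0,-3],"twist":[0,0,0],"grip":-1},{"translation":[0,0,-2],"twist":[0,0,0],"grip":-1},{"translation":[0,0,0],"twist":[0,0,0],"grip":-1},{"translation":[0,0,0],"twist":[0,0,0],"grip":-1},{"translation":[0,0,0],"twist":[0,0,0],"grip":-1}]' 6; python3 -c "
from h import *
go([-29,41,128])"
```

```text
t: 6.15
tool_pos: [0.6491, -0.0214, 0.1282]
orientation: [-0.282, -3.122, 0.032]
force: [0.5, -1.6, -6.4]
opening: 0.0192
t 6.15 cab mm [-29.1  41.8 128.2] F cab [ 0.7 -1.5 -6.4] open 0.019232027763702742
delta tool mm [-0.1 -0.8  0.2] twist [-0.021 -0.005 -0.011]
```

```bash
python3 -m pendant '[{"translation":[-3.5,0,0],"twist":[-0.01,0,0],"grip":-1},{"translation":[-3.5,0,0],"twist":[-0.01,0,0],"grip":-1},{"translation":[-3.5,0,0.3],"twist":[0,0,0],"grip":-1},{"translation":[-3.5,0,0.5],"twist":[0,0,0],"grip":-1},{"translation":[-3.5,0,1],"twist":[0,0,0],"grip":-1},{"translation":[-3.5,0,1],"twist":[0,0,0],"grip":-1},{"translation":[-3,0,1],"twist":[0,0,0],"grip":-1},{"translation":[-2.5,0,1.5],"twist":[0,0,0],"grip":-1},{"translation":[0,0,0],"twist":[0,0,0],"grip":-1},{"translation":[0,0,0],"twist":[0,0,0],"grip":-1}]'; python3 -c "
from h import *
go([-3,41,123])"
```

```text
t: 7.15
tool_pos: [0.6763, -0.0264, 0.1224]
orientation: [-0.282, -3.121, -0.002]
force: [-3.7, -1.3, -2.4]
opening: 0.019
t 7.15 cab mm [ -1.4  41.5 122.4] F cab [-3.4 -1.9 -2.4] open 0.01898915374077619
delta tool mm [ 1.6 -0.5 -0.6] twist [ 0.001 -0.008 -0.011]
```

```bash
python3 -m pendant '[{"translation":[-2,0,0],"twist":[0,0,0],"grip":-1},{"translation":[-2,0,0],"twist":[0,0,0],"grip":-0.3},{"translation":[-1,0,0],"twist":[0,0,0],"grip":-0.3},{"translation":[0,0,0],"twist":[0,0,0],"grip":-0.3},{"translation":[0,0,-10],"twist":[0,0,0],"grip":-0.3},{"translation":[0,0,-30],"twist":[0,0,0],"grip":-1},{"translation":[0,0,-30],"twist":[0,0,0],"grip":-1},{"translation":[30,0,-30],"twist":[0,0,0],"grip":-1},{"translation":[30,0,-10],"twist":[0,0,0],"grip":-1},{"translation":[0,0,0],"twist":[0,0,0],"grip":-1}]'; python3 - <<'E'
from h import *
go([-3,41,123])
p,d,i=cap('wrist')
W=cloud(d,i); L=(W-O)@C; x,y,zz=L[...,0],L[...,1],L[...,2]
k=(d>0)&(p.max(2)<70)&(abs(x+5)<.04)&(y>-.06)&(y<.1)&(zz>.08)
print(k.sum(),np.median(L[k],0)*1000)
cv2.imwrite('pics/w2.png',cv2.cvtColor(p,cv2.COLOR_RGB2BGR))
E
```

```text
t: 8.15
tool_pos: [0.6249, -0.0154, 0.2425]
orientation: [0.281, 3.128, 0.006]
force: [0.9, 0.3, -0.4]
opening: 0.0014
t 8.15 cab mm [-53.9  43.6 242.5] F cab [ 0.9  0.5 -0.4] open 0.0013597771839049043
delta tool mm [-50.8  -2.6 119.5] twist [ 0.004  0.001 -0.01 ]
0 [nan nan nan]
  return _methods._mean(a, axis=axis, dtype=dtype,
  ret = um.true_divide(
```

View pics/w2.png

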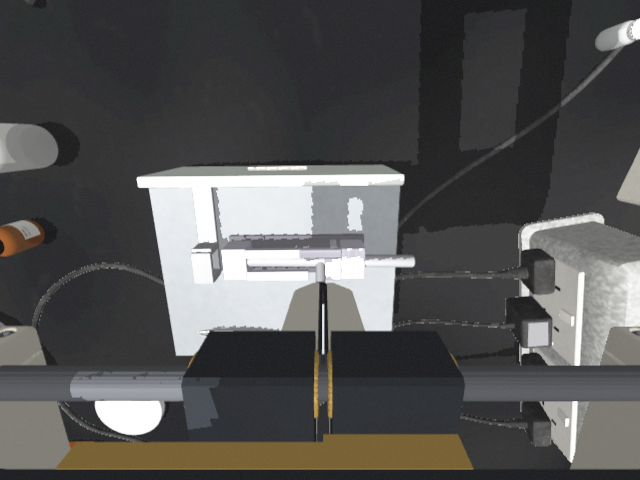

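The rod's tail now sticks out to the right (412,262). The handle's root at (320,268) leaves through the notch, and the ball is hidden behind the fingers. I'll look again from beside the lip.

```bash
python3 -m pendant '[{"translation":[10,-25,10],"twist":[0,0,-0.01],"grip":-1},{"translation":[10,-25,20],"twist":[0,0,0],"grip":-1},{"translation":[0,0,25],"twist":[0,0,0],"grip":-1},{"translation":[0,0,20],"twist":[0,0,0],"grip":-1},{"translation":[0,0,0],"twist":[0,0,0],"grip":-1},{"translation":[0,0,0],"twist":[0,0,0],"grip":-1},{"translation":[0,0,0],"twist":[0,0,0],"grip":-1},{"translation":[0,0,0],"twist":[0,0,0],"grip":-1},{"translation":[0,0,0],"twist":[0,0,0],"grip":-1},{"translation":[0,0,0],"twist":[0,0,0],"grip":-1}]'; python3 - <<'E'
from h import *
go([-77,0,91])
p,d,i=cap('wrist')
W=cloud(d,i); L=(W-O)@C; x,y,zz=L[...,0],L[...,1],L[...,2]
k=(d>0)&(p.max(2)<80)&(abs(x+5)<.04)&(y>0.02)&(y<.07)&(zz>.08)
v,u=np.where(k);print(k.sum(),np.median(L[k],0)*1000,L[k].max(0)*1000 if k.any() else 0,np.median(u),np.median(v))
cv2.imwrite('pics/w3.png',cv2.cvtColor(p,cv2.COLOR_RGB2BGR))
E
```

```text
t: 9.2
tool_pos: [0.6059, -0.0639, 0.1727]
orientation: [0.261, 3.113, 0.004]
force: [0.5, -0.3, 0.5]
opening: 0.0005
t 9.2 cab mm [-64.5  -7.4 172.7] F cab [ 0.5 -0.2  0.5] open 0.00045970747111032833
delta tool mm [13.9  7.1 81.5] twist [0.004 0.017 0.002]
0 [nan nan nan] 0 nan nan
  return _methods._mean(a, axis=axis, dtype=dtype,
  ret = um.true_divide(
  ret = ret.dtype.type(ret / rcount)
```

View pics/w3.png

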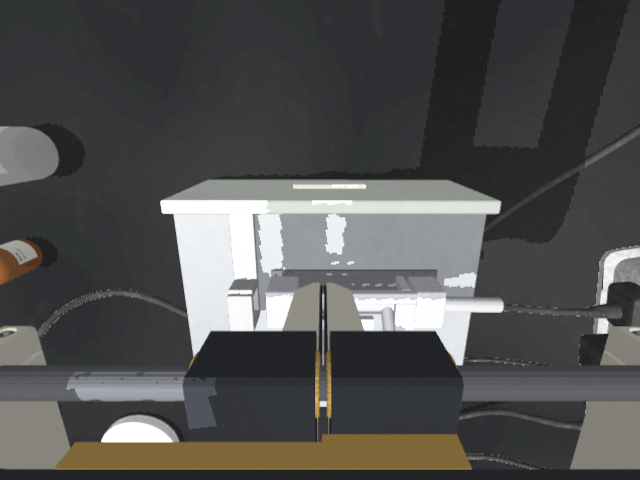

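The handle shaft at (385–390, 308–330) runs back through the notch, and the tip is clear of the staple. The gripper body hides the ball, so I'll get the handle angle from the shaft's depth.

```bash
python3 - <<'E'
from h import *
p,d,i=cap('wrist'); L=(cloud(d,i)-O)@C*1000
for v in range(300,334,4): print(v,[tuple(L[v,u].round(0).astype(int)) for u in (380,384,388,392)])
t,dt,it=cap('top'); L=(cloud(dt,it)-O)@C*1000; k=(dt>0)&(L[...,0]>-20)&(L[...,0]<25)&(abs(L[...,1]-41)<18)&(L[...,2]>80)&(L[...,2]<150)
k2=k&(t.max(2)<80); print(k.sum(),k2.sum(), np.median(L[k2],0) if k2.any() else '')
E
```

```text
300 [(np.int64(-35), np.int64(36), np.int64(120)), (np.int64(-34), np.int64(39), np.int64(120)), (np.int64(-35), np.int64(41), np.int64(120)), (np.int64(-35), np.int64(44), np.int64(121))]
304 [(np.int64(-27), np.int64(38), np.int64(112)), (np.int64(-26), np.int64(41), np.int64(111)), (np.int64(-27), np.int64(43), np.int64(112)), (np.int64(-26), np.int64(47), np.int64(111))]
308 [(np.int64(-24), np.int64(38), np.int64(112)), (np.int64(-24), np.int64(40), np.int64(114)), (np.int64(-24), np.int64(43), np.int64(113)), (np.int64(-23), np.int64(47), np.int64(111))]
312 [(np.int64(-6), np.int64(43), np.int64(88)), (np.int64(-22), np.int64(40), np.int64(116)), (np.int64(-23), np.int64(43), np.int64(116)), (np.int64(-21), np.int64(47), np.int64(114))]
316 [(np.int64(0), np.int64(43), np.int64(84)), (np.int64(-20), np.int64(40), np.int64(118)), (np.int64(-21), np.int64(43), np.int64(119)), (np.int64(-20), np.int64(46), np.int64(117))]
320 [(np.int64(3), np.int64(44), np.int64(85)), (np.int64(-18), np.int64(40), np.int64(120)), (np.int64(-18), np.int64(43), np.int64(120)), (np.int64(-19), np.int64(45), np.int64(121))]
324 [(np.int64(7), np.int64(44), np.int64(85)), (np.int64(-16), np.int64(39), np.int64(122)), (np.int64(-17), np.int64(42), np.int64(123)), (np.int64(-16), np.int64(45), np.int64(122))]
328 [(np.int64(11), np.int64(44), np.int64(86)), (np.int64(-14), np.int64(39), np.int64(124)), (np.int64(-15), np.int64(42), np.int64(125)), (np.int64(-14), np.int64(45), np.int64(124))]
332 [(np.int64(-102), np.int64(9), np.int64(263)), (np.int64(-102), np.int64(10), np.int64(263)), (np.int64(-101), np.int64(11), np.int64(263)), (np.int64(-102), np.int64(12), np.int64(264))]
60 4 [ -8.96473856  47.55091499 133.26649067]
```

```bash
python3 -c "
from h import *
go([7,42.5,150])"; python3 -m pendant '[{"translation":[-24,17,0],"twist":[0.004,0.017,0],"grip":-1},{"translation":[-24,17,0],"twist":[0,0,0],"grip":-1},{"translation":[-24,16,0],"twist":[0,0,0],"grip":-1},{"translation":[0,0,10],"twist":[0,0,0],"grip":-1},{"translation":[0,0,10],"twist":[0,0,0],"grip":-1},{"translation":[0,0,0],"twist":[0,0,0],"grip":-1},{"translation":[0,0,0],"twist":[0,0,0],"grip":-1},{"translation":[0,0,0],"twist":[0,0,0],"grip":-1},{"translation":[0,0,0],"twist":[0,0,0],"grip":-1},{"translation":[0,0,0],"twist":[0,0,0],"grip":-1}]';python3 -c "
from h import *
go([7,42.5,107])"
```

```text
t 9.35 cab mm [-64.8  -7.5 172.3] F cab [-0.5  0.3 -0.3] open 0.0004018079633806592
delta tool mm [-71.5  49.8  23.7] twist [0.004 0.016 0.002]
t: 10.35
tool_pos: [0.6822, -0.0274, 0.1495]
orientation: [-0.267, -3.124, 0.001]
force: [0.5, 0.4, -0.4]
opening: 0.0007
t 10.35 cab mm [  4.6  41.4 149.5] F cab [ 0.5  0.5 -0.4] open 0.0006613119451333513
delta tool mm [-2.7  1.1 42.5] twist [-0.001 -0.007 -0.001]
```

```bash
python3 -m pendant '[{"translation":[-2.5,1,8],"twist":[0,0,0],"grip":-1},{"translation":[0,0,6],"twist":[0,0,0],"grip":-1},{"translation":[0,0,5],"twist":[0,0,0],"grip":-1},{"translation":[0,0,5],"twist":[0,0,0],"grip":-1},{"translation":[0,0,5],"twist":[0,0,0],"grip":-1},{"translation":[0,0,5],"twist":[0,0,0],"grip":-1},{"translation":[0,0,4],"twist":[0,0,0],"grip":-1},{"translation":[0,0,3],"twist":[0,0,0],"grip":-1},{"translation":[0,0,1],"twist":[0,0,0],"grip":-1},{"translation":[0,0,0],"twist":[0,0,0],"grip":-1}]';python3 -c "
from h import *
go([7,42.5,107])"
```

```text
t: 11.35
tool_pos: [0.6852, -0.027, 0.105]
orientation: [-0.267, -3.125, 0.001]
force: [-1.3, 0.1, 1.7]
opening: 0.0003
t 11.35 cab mm [  7.5  42.3 105. ] F cab [-1.3 -0.1  1.7] open 0.00032214244928765025
delta tool mm [ 0.5  0.2 -2. ] twist [-0.001 -0.005 -0.001]
```

```bash
python3 -m pendant '[{"translation":[0,0,2],"twist":[0,0,0],"grip":-1},{"translation":[0,0,2],"twist":[0,0,0],"grip":-1},{"translation":[0,0,1],"twist":[0,0,0],"grip":-1},{"translation":[0,0,-10],"twist":[0,0,0],"grip":-1},{"translation":[0,0,-25],"twist":[0,0,0],"grip":-1},{"translation":[0,0,-35],"twist":[0,0,0],"grip":-1},{"translation":[30,-20,0],"twist":[0,0,0],"grip":-1},{"translation":[30,-20,0],"twist":[0,0,0],"grip":-1},{"translation":[26,-5,0],"twist":[0,0,0],"grip":-1},{"translation":[0,0,0],"twist":[0,0,0],"grip":-1}]';python3 - <<'E'
from h import *
go([-78,0,91])
p,d,i=cap('wrist','w4.png'); L=(cloud(d,i)-O)@C*1000
k=(d>0)&(p.max(2)<80)&(abs(L[...,0]-3)<22)&(abs(L[...,1]-42)<15)&(L[...,2]>84)&(L[...,2]<150)
v,u=np.where(k);print(k.sum(), np.median(L[k],0) if k.any() else '',u.mean(),v.mean())
k=(d>0)&(L[...,0]>-17)&(L[...,0]<25)&(abs(L[...,1]-42)<6)&(L[...,2]>90)&(L[...,2]<150)
for a in range(-17,25,5):
  q=k&(abs(L[...,0]-a)<2.5); print(a,q.sum(),np.median(L[q],0).round(0) if q.any() else '')
E
```

```text
t: 12.35
tool_pos: [0.5928, -0.0576, 0.1806]
orientation: [0.265, 3.129, -0.002]
force: [-0.0, 0.1, -0.2]
opening: 0.0003
t 12.35 cab mm [-78.4  -3.4 180.6] F cab [-0.   0.1 -0.2] open 0.00027082361828656225
delta tool mm [-0.3  3.5 89.5] twist [-0.001  0.002  0.   ]
0  nan nan
-17 26 [-16.  42. 104.]
-12 55 [-12.  43. 103.]
-7 9 [ -9.  41. 101.]
-2 0 
3 0 
8 0 
13 0 
18 0 
23 0 <stdin>:5: RuntimeWarning: Mean of empty slice.
  ret = ret.dtype.type(ret / rcount)
```

```bash
python3 -m pendant '[{"translation":[0,3,30],"twist":[0,0,0],"grip":-1},{"translation":[0,0,25],"twist":[0,0,0],"grip":-1},{"translation":[0,0,20],"twist":[0,0,0],"grip":-1},{"translation":[0,0,10],"twist":[0,0,0],"grip":-1},{"translation":[0,0,3],"twist":[0,0,0],"grip":-1},{"translation":[5,0,0],"twist":[0,0,0],"grip":-1},{"translation":[5,0,0],"twist":[0,0,0],"grip":-1},{"translation":[8,0,0],"twist":[0,0,0],"grip":-1},{"translation":[8,0,0],"twist":[0,0,0],"grip":-1},{"translation":[8,0,0],"twist":[0,0,0],"grip":-1}]';python3 -c "
from h import *
go([-212.5,0,92])"
```

```text
t: 13.4
tool_pos: [0.5707, -0.0492, 0.0985]
orientation: [0.262, 3.11, -0.004]
force: [2.0, 0.2, -0.5]
opening: 0.0005
t 13.4 cab mm [-101.6    1.1   98.5] F cab [ 2.   0.5 -0.5] open 0.0005254382092290738
delta tool mm [111.   -1.    4.2] twist [-0.001  0.021  0.001]
```

```bash
python3 -m pendant '[{"translation":[8,0,1.5],"twist":[0,0.01,0],"grip":-1},{"translation":[12,0,1.5],"twist":[0,0.01,0],"grip":-1},{"translation":[12,0,1],"twist":[0,0,0],"grip":-1},{"translation":[12,0,1],"twist":[0,0,0],"grip":-1},{"translation":[12,0,0],"twist":[0,0,0],"grip":-1},{"translation":[12,0,0],"twist":[0,0,0],"grip":-1},{"translation":[12,0,0],"twist":[0,0,0],"grip":-1},{"translation":[12,0,0],"twist":[0,0,0],"grip":-1},{"translation":[8,0,0],"twist":[0,0,0],"grip":-1},{"translation":[4,0,0],"twist":[0,0,0],"grip":-1}]';python3 -c "
from h import *
go([-212.5,0,92])"
```

```text
t: 14.4
tool_pos: [0.478, -0.0338, 0.0994]
orientation: [0.263, 3.086, -0.006]
force: [14.2, -2.3, -9.6]
opening: 0.0002
t 14.4 cab mm [-195.6    0.8   99.4] F cab [14.4  0.1 -9.6] open 0.0002327619688964532
delta tool mm [17.2 -0.8  6.6] twist [-0.     0.044 -0.001]
```

```bash
python3 -m pendant '[{"translation":[4,0,1],"twist":[0,0.015,0],"grip":-1},{"translation":[4,0,1],"twist":[0,0.015,0],"grip":-1},{"translation":[4,0,1],"twist":[0,0.01,0],"grip":-1},{"translation":[4,0,1],"twist":[0,0.01,0],"grip":-1},{"translation":[4,0,1],"twist":[0,0,0],"grip":-1},{"translation":[4,0,1],"twist":[0,0,0],"grip":-1},{"translation":[4,0,0],"twist":[0,0,0],"grip":-1},{"translation":[4,0,0],"twist":[0,0,0],"grip":-1},{"translation":[4,0,0],"twist":[0,0,0],"grip":-1},{"translation":[4,0,0],"twist":[0,0,0],"grip":-1}]';python3 -c "
from h import *
go([-212.5,0,92])"
```

```text
t: 15.4
tool_pos: [0.4776, -0.034, 0.1037]
orientation: [0.264, 3.034, -0.009]
force: [22.5, -3.7, -12.9]
opening: 0.0006
t 15.4 cab mm [-196.     0.5  103.7] F cab [ 22.8   0.2 -12.9] open 0.0006435970492204039
delta tool mm [17.5 -0.6 10. ] twist [ 0.002  0.096 -0.004]
```

```bash
python3 -m pendant '[{"translation":[-8,0,0],"twist":[0,0.03,0],"grip":-1},{"translation":[-4,0,-15],"twist":[0,0.03,0],"grip":-1},{"translation":[0,0,-30],"twist":[0,0.03,0],"grip":0.3},{"translation":[0,0,-40],"twist":[0,0,0],"grip":1},{"translation":[-20,0,-40],"twist":[0,0,0],"grip":1},{"translation":[-40,-20,-20],"twist":[0,0,0],"grip":1},{"translation":[-20,-40,-20],"twist":[0,0,0],"grip":1},{"translation":[0,-40,0],"twist":[0,0,0],"grip":1},{"translation":[0,-40,0],"twist":[0,0,0],"grip":1},{"translation":[0,-40,0],"twist":[0,0,0],"grip":1}]';python3 - <<'E'
from h import *
go([0,-318,200])
p,d,i=cap('wrist','w5.png'); L=(cloud(d,i)-O)@C*1000
k=(d>0)&(L[...,2]>100)&(L[...,2]<114)&(L[...,0]<-150)&(L[...,0]>-260)&(abs(L[...,1])<115)
print(k.sum(),cv2.minAreaRect(L[k][:,:2].astype(np.float32)) if k.sum()>9 else '')
E
```

```text
t: 16.4
tool_pos: [0.5287, -0.2263, 0.2715]
orientation: [-0.256, -3.12, -0.007]
force: [1.1, -0.2, 0.0]
opening: 0.0601
t 16.4 cab mm [-113.2 -180.5  271.5] F cab [ 1.1 -0.   0. ] open 0.060118453124084856
delta tool mm [-113.3 -138.4   69.6] twist [ 0.004 -0.011  0.005]
2856 ((-182.74403381347656, 0.16445159912109375), (64.55345153808594, 229.86680603027344), 0.408282995223999)
```

View pics/w5.png

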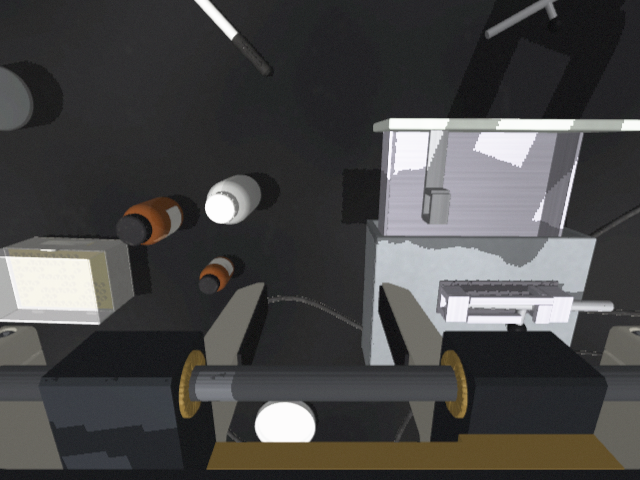

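The drawer front's outer face is at cabinet x = -215, so it is 110 mm out. The parked ball shows at (517,328). The dye bottle's cap is at (209,284). I'll find the cap and check the clearance to the jug.

```bash
python3 - <<'E'
from h import *
p,d,i=cap('wrist'); L=(cloud(d,i)-O)@C*1000; z=L[...,2]
k=(d>0)&(z>57)&(z<70); k[:,:185]=0;k[:,250:]=0;k[:250]=0;k[305:]=0
print('dye top',k.sum(),np.median(L[k],0),cv2.minAreaRect(L[k][:,:2].astype(np.float32)))
k=(d>0)&(z>12)&(z<50); k[:,:185]=0;k[:,250:]=0;k[:250]=0;k[305:]=0
print('body',k.sum(),L[k].min(0),L[k].max(0))
i2=robot.camera_info('top'); d2=np.load('/tmp/top.npz')['d']; L2=(cloud(d2,i2)-O)@C*1000
k=(d2>0)&(L2[...,2]>60)&(L2[...,0]>-20)&(L2[...,0]<250)&(L2[...,1]<-260)&(L2[...,1]>-560)
for a in (60,90,110,130):
  q=k&(L2[...,2]>a); print(a,q.sum(),L2[q].min(0).round(),L2[q].max(0).round())
s=robot.read_state();print(s['tool_pos'])
E
```

```text
dye top 312 [ -28.46634068 -314.77041143   62.466125  ] ((-27.947689056396484, -315.4430847167969), (23.17325210571289, 22.295551300048828), 83.81122589111328)
body 514 [ -44.27838711 -331.51292476   12.01203807] [ -12.69799573 -298.46971326   49.96103059]
60 4483 [ -20. -560.   60.] [ 247. -313.  109.]
90 2054 [  99. -495.   90.] [ 229. -365.  109.]Traceback (most recent call last):
  File "<stdin>", line 10, in <module>
    return umr_minimum(a, axis, None, out, keepdims, initial, where)
ValueError: zero-size array to reduction operation minimum which has no identity
```

```bash
python3 -m pendant '[{"translation":[-22,-35,10],"twist":[0.004,-0.011,0.005],"grip":0.6},{"translation":[-22,-35,20],"twist":[0,0,0],"grip":0.6},{"translation":[-22,-35,30],"twist":[0,0,0],"grip":0.6},{"translation":[-20,-30,30],"twist":[0,0,0],"grip":0.6},{"translation":[0,0,30],"twist":[0,0,0],"grip":0.6},{"translation":[0,0,10],"twist":[0,0,0],"grip":0.6},{"translation":[0,0,0],"twist":[0,0,0],"grip":0.6},{"translation":[0,0,0],"twist":[0,0,0],"grip":0.6},{"translation":[0,0,0],"twist":[0,0,0],"grip":0.6},{"translation":[0,0,0],"twist":[0,0,0],"grip":0.6}]';python3 -c "
from h import *
go([-28,-315,24])"
```

```text
t: 17.5
tool_pos: [0.588, -0.3745, 0.14]
orientation: [-0.271, -3.126, -0.005]
force: [-0.3, 0.1, 0.6]
opening: 0.0742
t 17.5 cab mm [ -29.8 -316.6  140. ] F cab [-0.3  0.   0.6] open 0.07420835044989549
delta tool mm [ -2.3   1.2 116. ] twist [ 0.003 -0.004 -0.004]
```

```bash
python3 -m pendant '[{"translation":[-2,1,25],"twist":[0,0,0],"grip":0.6},{"translation":[0,0,30],"twist":[0,0,0],"grip":0.6},{"translation":[0,0,30],"twist":[0,0,0],"grip":0.6},{"translation":[0,0,20],"twist":[0,0,0],"grip":0.6},{"translation":[0,0,8],"twist":[0,0,0],"grip":0.6},{"translation":[0,0,2],"twist":[0,0,0],"grip":0.6},{"translation":[0,0,0],"twist":[0,0,0],"grip":-0.1},{"translation":[0,0,0],"twist":[0,0,0],"grip":-1},{"translation":[0,0,0],"twist":[0,0,0],"grip":-1},{"translation":[0,0,0],"twist":[0,0,0],"grip":-1}]' 12;python3 -c "
from h import *
go([-28,-315,24])"
```

```text
t: 18.5
tool_pos: [0.601, -0.3785, 0.0431]
orientation: [0.265, 3.109, -0.019]
force: [0.1, 0.1, 0.5]
opening: 0.0468
t 18.5 cab mm [ -16.3 -318.3   43.1] F cab [0.  0.1 0.5] open 0.04681935152710117
delta tool mm [12.2  3.5 18.8] twist [-0.011  0.023 -0.001]
```

```bash
python3 -m pendant '[{"translation":[6,1.5,0],"twist":[-0.011,0.02,0],"grip":0.4},{"translation":[6,1.5,0],"twist":[0,0,0],"grip":0.4},{"translation":[0,0,10],"twist":[0,0,0],"grip":0.4},{"translation":[0,0,9],"twist":[0,0,0],"grip":0.4},{"translation":[0,0,0],"twist":[0,0,0],"grip":0.4},{"translation":[0,0,0],"twist":[0,0,0],"grip":0.4},{"translation":[0,0,0],"twist":[0,0,0],"grip":0.4},{"translation":[0,0,0],"twist":[0,0,0],"grip":0.4},{"translation":[0,0,0],"twist":[0,0,0],"grip":0.4},{"translation":[0,0,0],"twist":[0,0,0],"grip":0.4}]';python3 -c "
from h import *
go([-28,-315,24])"
```

```text
t: 19.5
tool_pos: [0.5888, -0.3732, 0.0226]
orientation: [0.267, 3.129, 0.002]
force: [0.8, 0.6, -0.6]
opening: 0.0651
t 19.5 cab mm [ -29.3 -315.2   22.6] F cab [ 0.7  0.7 -0.6] open 0.06514137177551596
delta tool mm [-1.3  0.2 -1.4] twist [ 0.001  0.001 -0.001]
```

```bash
python3 -m pendant '[{"translation":[-1.3,0,-1.4],"twist":[0,0,0],"grip":0.4},{"translation":[0,0,0],"twist":[0,0,0],"grip":-1},{"translation":[0,0,0],"twist":[0,0,0],"grip":-1},{"translation":[0,0,0],"twist":[0,0,0],"grip":-1},{"translation":[0,0,0],"twist":[0,0,0],"grip":-1},{"translation":[0,0,0],"twist":[0,0,0],"grip":-1},{"translation":[0,0,0],"twist":[0,0,0],"grip":-1},{"translation":[0,0,-3],"twist":[0,0,0],"grip":-1},{"translation":[0,0,-5],"twist":[0,0,0],"grip":-1},{"translation":[0,0,-8],"twist":[0,0,0],"grip":-1}]' 15;python3 -c "
from h import *
go([-150,35,190])"
```

```text
t: 20.5
tool_pos: [0.5895, -0.373, 0.0401]
orientation: [-0.267, -3.13, -0.003]
force: [0.4, 0.7, -0.5]
opening: 0.0326
t 20.5 cab mm [ -28.5 -314.8   40.1] F cab [ 0.3  0.7 -0.5] open 0.032551593419759245
delta tool mm [ 121.8  350.  -149.2] twist [ 0.002 -0.    -0.001]
```

```bash
python3 -m pendant '[{"translation":[0,0,-10],"twist":[0,0,0],"grip":-1},{"translation":[0,0,-25],"twist":[0,0,0],"grip":-1},{"translation":[0,0,-35],"twist":[0,0,0],"grip":-1},{"translation":[0,0,-35],"twist":[0,0,0],"grip":-1},{"translation":[0,10,-30],"twist":[0,0,0],"grip":-1},{"translation":[5,20,-15],"twist":[0,0,0],"grip":-1},{"translation":[10,30,0],"twist":[0,0,0],"grip":-1},{"translation":[12,35,0],"twist":[0,0,0],"grip":-1},{"translation":[12,35,0],"twist":[0,0,0],"grip":-1},{"translation":[12,35,0],"twist":[0,0,0],"grip":-1}]';python3 -c "
from h import *
go([-150,35,190])"
```

```text
t: 21.5
tool_pos: [0.5684, -0.203, 0.2092]
orientation: [0.276, 3.117, -0.007]
force: [0.1, -0.8, -0.6]
opening: 0.0327
t 21.5 cab mm [ -78.1 -150.8  209.2] F cab [ 0.2 -0.8 -0.6] open 0.032681908711702894
delta tool mm [ 73.6 185.3  17.6] twist [-0.004  0.013 -0.008]
```

```bash
python3 -m pendant '[{"translation":[13,32,2],"twist":[-0.004,0.006,-0.004],"grip":-1},{"translation":[13,32,2],"twist":[0,0.006,-0.004],"grip":-1},{"translation":[13,32,2],"twist":[0,0,0],"grip":-1},{"translation":[12,30,2],"twist":[0,0,0],"grip":-1},{"translation":[10,25,2],"twist":[0,0,0],"grip":-1},{"translation":[7,18,2],"twist":[0,0,0],"grip":-1},{"translation":[3,8,0],"twist":[0,0,0],"grip":-1},{"translation":[0,0,0],"twist":[0,0,0],"grip":-1},{"translation":[0,0,0],"twist":[0,0,0],"grip":-1},{"translation":[0,0,0],"twist":[0,0,0],"grip":-1}]';python3 -c "
from h import *
go([-150,35,38])"
```

```text
t: 22.5
tool_pos: [0.528, -0.0065, 0.208]
orientation: [0.256, 3.115, -0.001]
force: [0.3, -0.1, -0.7]
opening: 0.0329
t 22.5 cab mm [-150.9   36.1  208. ] F cab [ 0.3 -0.  -0.7] open 0.03290917320562298
delta tool mm [  1.7  -1.1 170. ] twist [0.    0.016 0.005]
```

```bash
python3 -m pendant '[{"translation":[1,-1,15],"twist":[0,0.016,0.005],"grip":-1},{"translation":[0,0,20],"twist":[0,0,0],"grip":-1},{"translation":[0,0,25],"twist":[0,0,0],"grip":-1},{"translation":[0,0,25],"twist":[0,0,0],"grip":-1},{"translation":[0,0,20],"twist":[0,0,0],"grip":-1},{"translation":[0,0,15],"twist":[0,0,0],"grip":-1},{"translation":[0,0,10],"twist":[0,0,0],"grip":-1},{"translation":[0,0,0],"twist":[0,0,0],"grip":-1},{"translation":[0,0,0],"twist":[0,0,0],"grip":-1},{"translation":[0,0,0],"twist":[0,0,0],"grip":-1}]';python3 -c "
from h import *
go([-150,35,36])"
```

```text
t: 23.5
tool_pos: [0.5249, -0.0147, 0.0657]
orientation: [-0.283, -3.118, 0.001]
force: [-0.4, -0.5, -1.2]
opening: 0.0331
t 23.5 cab mm [-152.6   27.4   65.7] F cab [-0.3 -0.6 -1.2] open 0.03314864118507838
delta tool mm [-2.8  7.6 29.7] twist [-0.001 -0.011 -0.012]
```

```bash
python3 -m pendant '[{"translation":[-2.5,7,0],"twist":[0,-0.011,-0.012],"grip":-1},{"translation":[0,0,6],"twist":[0,0,0],"grip":-1},{"translation":[0,0,8],"twist":[0,0,0],"grip":-1},{"translation":[0,0,6],"twist":[0,0,0],"grip":-1},{"translation":[0,0,3],"twist":[0,0,0],"grip":-1},{"translation":[0,0,2],"twist":[0,0,0],"grip":-1},{"translation":[0,0,0],"twist":[0,0,0],"grip":-1},{"translation":[0,0,0],"twist":[0,0,0],"grip":-1},{"translation":[0,0,0],"twist":[0,0,0],"grip":-1},{"translation":[0,0,0],"twist":[0,0,0],"grip":-1}]';python3 -c "
from h import *
go([-150,35,36])"
```

```text
t: 24.5
tool_pos: [0.5312, -0.0078, 0.0413]
orientation: [0.262, 3.125, -0.002]
force: [0.2, 0.4, -0.3]
opening: 0.0327
t 24.5 cab mm [-147.5   35.4   41.3] F cab [ 0.1  0.4 -0.3] open 0.03268353464483556
delta tool mm [ 2.5 -0.4  5.3] twist [-0.001  0.006  0.002]
```

```bash
python3 -m pendant '[{"translation":[2,0,1],"twist":[0,0.006,0],"grip":-1},{"translation":[0,0,1],"twist":[0,0,0],"grip":-1},{"translation":[0,0,1],"twist":[0,0,0],"grip":-1},{"translation":[0,0,1],"twist":[0,0,0],"grip":-1},{"translation":[0,0,1],"twist":[0,0,0],"grip":-1},{"translation":[0,0,1],"twist":[0,0,0],"grip":-1},{"translation":[0,0,0],"twist":[0,0,0],"grip":-1},{"translation":[0,0,0],"twist":[0,0,0],"grip":-1},{"translation":[0,0,0],"twist":[0,0,0],"grip":-1},{"translation":[0,0,0],"twist":[0,0,0],"grip":-1}]';python3 -c "
from h import *
go([-150,35,36])"
```

```text
t: 25.5
tool_pos: [0.5308, -0.0077, 0.0368]
orientation: [0.262, 3.128, -0.002]
force: [0.9, 0.2, 0.9]
opening: 0.0331
t 25.5 cab mm [-147.9   35.3   36.8] F cab [0.9 0.4 0.9] open 0.03305363645003241
delta tool mm [ 2.1 -0.3  0.8] twist [-0.001  0.003  0.002]
```

```bash
python3 -m pendant '[{"translation":[0,0,0.5],"twist":[0,0,0],"grip":-1},{"translation":[0,0,0.5],"twist":[0,0,0],"grip":-1},{"translation":[0,0,0.5],"twist":[0,0,0],"grip":-1},{"translation":[0,0,0.5],"twist":[0,0,0],"grip":-1},{"translation":[0,0,0.5],"twist":[0,0,0],"grip":-1},{"translation":[0,0,0.5],"twist":[0,0,0],"grip":-1},{"translation":[0,0,0],"twist":[0,0,0],"grip":-1},{"translation":[0,0,0],"twist":[0,0,0],"grip":-1},{"translation":[0,0,0],"twist":[0,0,0],"grip":-1},{"translation":[0,0,0],"twist":[0,0,0],"grip":-1}]';python3 -c "
from h import *
go([-150,35,36])"
```

```text
t: 26.5
tool_pos: [0.5328, -0.0081, 0.0368]
orientation: [0.262, 3.124, -0.002]
force: [-0.5, -0.4, 2.9]
opening: 0.0329
t 26.5 cab mm [-145.9   35.3   36.8] F cab [-0.4 -0.5  2.9] open 0.032905563228298296
delta tool mm [ 4.1 -0.3  0.8] twist [-0.001  0.007  0.002]
```

```bash
python3 -m pendant '[{"translation":[0,0,0],"twist":[0,0,0],"grip":-0.1},{"translation":[0,0,0],"twist":[0,0,0],"grip":0.1},{"translation":[0,0,0],"twist":[0,0,0],"grip":0.2},{"translation":[0,0,0],"twist":[0,0,0],"grip":0.2},{"translation":[0,0,-3],"twist":[0,0,0],"grip":0.2},{"translation":[0,0,-15],"twist":[0,0,0],"grip":0.2},{"translation":[0,0,-30],"twist":[0,0,0],"grip":0.2},{"translation":[0,0,-45],"twist":[0,0,0],"grip":0.2},{"translation":[0,0,-45],"twist":[0,0,0],"grip":0.2},{"translation":[0,0,-45],"twist":[0,0,0],"grip":0.2}]'
python3 -m pendant '[{"translation":[0,-35,-30],"twist":[0,0,0],"grip":0.2},{"translation":[0,-40,-20],"twist":[0,0,0],"grip":0.2},{"translation":[0,-40,0],"twist":[0,0,0],"grip":0.2},{"translation":[0,-40,0],"twist":[0,0,0],"grip":0.2},{"translation":[0,-40,0],"twist":[0,0,0],"grip":0.2},{"translation":[0,0,0],"twist":[0,0,0],"grip":0.2},{"translation":[0,0,0],"twist":[0,0,0],"grip":0.2},{"translation":[0,0,0],"twist":[0,0,0],"grip":0.2},{"translation":[0,0,0],"twist":[0,0,0],"grip":0.2},{"translation":[0,0,0],"twist":[0,0,0],"grip":0.2}]'
python3 - <<'E'
from h import *
go()if 0 else None
p,d,i=cap('wrist','w6.png'); L=(cloud(d,i)-O)@C*1000; z=L[...,2]
k=(d>0)&(z>100)&(z<114)&(L[...,0]<-170)&(abs(L[...,1])<125)
print('lip',k.sum(),L[k][:,0].min(),L[k][:,0].max())
k=(d>0)&(z>66)&(z<82)&(L[...,0]<-110)&(L[...,0]>-195)&(L[...,1]>-50)&(L[...,1]<95)
print('cap',k.sum(),np.median(L[k],0))
k=(d>0)&(p.max(2)<80)&(abs(L[...,0]-3)<22)&(abs(L[...,1]-42)<15)&(z>84)&(z<150)
print('ball',k.sum(),np.median(L[k],0),z[k].max())
E
```

```text
t: 27.5
tool_pos: [0.5256, -0.007, 0.2206]
orientation: [-0.262, -3.121, 0.001]
force: [1.2, -0.4, 0.5]
opening: 0.0558
t: 28.5
tool_pos: [0.4967, -0.2038, 0.2969]
orientation: [0.252, 3.113, -0.011]
force: [-0.4, -1.1, 0.9]
opening: 0.0558
lip 2423 -212.2489093171362 -201.9601031038126
cap 372 [-146.56557006   34.49513818   73.99323487]
  return _methods._mean(a, axis=axis, dtype=dtype,
  ret = um.true_divide(
Traceback (most recent call last):
ValueError: zero-size array to reduction operation maximum which has no identity
```

View pics/w6.png

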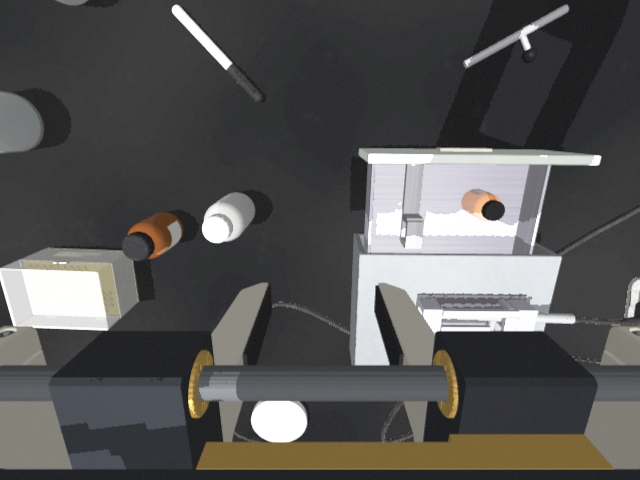

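The bottle stands upright at (485,206) in the open drawer, and the water and large brown bottles are where they were. The lip reads about 3 mm short of full travel, so I'll check that against the first top view.

```bash
python3 - <<'E'
from h import *
t,d,i=cap('top'); d0=np.load('/tmp/top.npz')['d']
def lip(d,lo,hi):
    L=(cloud(d,i)-O)@C*1000;k=(d>0)&(L[...,2]>101)&(L[...,2]<113)&(L[...,0]<hi)&(L[...,0]>lo)&(abs(L[...,1])<115)
    return k.sum(),np.percentile(L[k],[2,50,98],axis=0)[:,0].round(1)
print(lip(d0,-130,-70),lip(d,-240,-180))
p,dw,iw=cap('wrist'); L=(cloud(dw,iw)-O)@C*1000;z=L[...,2]
k=(dw>0)&(z>101)&(z<113)&(L[...,0]<-170)&(abs(L[...,1])<115); print('wrist lip',np.percentile(L[k][:,0],[2,50,98]))
k=(dw>0)&(abs(z-85)<3)&(L[...,0]<-60)&(L[...,0]>-130)&(abs(L[...,1]+20)<20); print('cab front edge', np.percentile(L[k][:,0],[1,5,50]),k.sum())
k=(dw>0)&(abs(z-85)<3)&(L[...,1]<-100)&(L[...,1]>-140)&(abs(L[...,0]+40)<40); print('cab -y edge', np.percentile(L[k][:,1],[1,5]))
L=(cloud(d,i)-O)@C*1000;k=(d>0)&(t.max(2)<90)&(abs(L[...,0]-5)<20)&(abs(L[...,1]-42)<15)&(L[...,2]>88)&(L[...,2]<160);print('ball',k.sum(),np.median(L[k],0) if k.any() else '')
E
```

```text
(np.int64(538), array([-105.7, -101. ,  -95.7])) (np.int64(478), array([-212.4, -207.6, -202.6]))
wrist lip [-212.08253124 -207.41035403 -202.33255842]
cab front edge [-95.2177885  -94.39263202 -78.56509778] 942
cab -y edge [-120.2277965  -119.53182385]
ball 52 [  9.50235587  42.50127669 100.99436801]
```

Both cameras give about 107 mm of travel, so the drawer is some 3 mm short. The ball is parked (34.5 mm out, low). I'll pull the drawer the rest of the way to the stop.

```bash
python3 -c "
from h import *
go([-180,-18,150])"
```

```text
t 28.65 cab mm [-148.5 -164.   296.7] F cab [-0.6  0.6 -0.5] open 0.05583124140467104
delta tool mm [ 33.2 147.  145.3] twist [-0.006  0.019  0.007]
```

```bash
python3 -m pendant '[{"translation":[8,35,10],"twist":[-0.006,0.019,0.007],"grip":-1},{"translation":[8,38,20],"twist":[0,0,0],"grip":-1},{"translation":[8,38,30],"twist":[0,0,0],"grip":-1},{"translation":[6,36,30],"twist":[0,0,0],"grip":-1},{"translation":[3,0,25],"twist":[0,0,0],"grip":-1},{"translation":[0,0,15],"twist":[0,0,0],"grip":-1},{"translation":[0,0,0],"twist":[0,0,0],"grip":-1},{"translation":[0,0,0],"twist":[0,0,0],"grip":-1},{"translation":[0,0,0],"twist":[0,0,0],"grip":-1},{"translation":[0,0,0],"twist":[0,0,0],"grip":-1}]'; python3 -c "
from h import *
go([-183,-18,90])"
```

```text
t: 29.65
tool_pos: [0.4895, -0.0465, 0.164]
orientation: [0.26, 3.128, -0.001]
force: [-0.5, -0.2, -0.2]
opening: 0.0003
t 29.65 cab mm [-182.1   -9.9  164. ] F cab [-0.5 -0.3 -0.2] open 0.0003042909885154777
delta tool mm [ 1.1 -8.1 74.1] twist [-0.001  0.003  0.003]
```

```bash
python3 -m pendant '[{"translation":[1,-8,10],"twist":[0,0,0],"grip":-1},{"translation":[0,0,20],"twist":[0,0,0],"grip":-1},{"translation":[0,0,20],"twist":[0,0,0],"grip":-1},{"translation":[0,0,15],"twist":[0,0,0],"grip":-1},{"translation":[0,0,10],"twist":[0,0,0],"grip":-1},{"translation":[0,0,0],"twist":[0,0,0],"grip":-1},{"translation":[3,0,0],"twist":[0,0,0],"grip":-1},{"translation":[3,0,0],"twist":[0,0,0],"grip":-1},{"translation":[2,0,0],"twist":[0,0,0],"grip":-1},{"translation":[0,0,0],"twist":[0,0,0],"grip":-1}]'; python3 -c "
from h import *
go([-202,-18,88])"
```

```text
t: 30.65
tool_pos: [0.4828, -0.0588, 0.091]
orientation: [0.265, 3.116, -0.006]
force: [0.7, -0.3, -0.7]
opening: 0.0005
t 30.65 cab mm [-186.7  -23.1   91. ] F cab [ 0.7 -0.2 -0.7] open 0.00047488616421585727
delta tool mm [15.3  5.1  2.7] twist [-0.002  0.014 -0.   ]
```

```bash
python3 -m pendant '[{"translation":[3,1,1],"twist":[0,0.007,0],"grip":-1},{"translation":[3,0,1],"twist":[0,0.005,0],"grip":-1},{"translation":[3,0,0],"twist":[0,0,0],"grip":-1},{"translation":[3,0,0],"twist":[0,0,0],"grip":-1},{"translation":[3,0,0],"twist":[0,0,0],"grip":-1},{"translation":[3,0,0],"twist":[0,0,0],"grip":-1},{"translation":[3,0,0],"twist":[0,0,0],"grip":-1},{"translation":[3,0,0],"twist":[0,0,0],"grip":-1},{"translation":[3,0,0],"twist":[0,0,0],"grip":-1},{"translation":[3,0,0],"twist":[0,0,0],"grip":-1}]'; python3 - <<'E'
from h import *
go([-202,-18,88])
p,d,i=cap('wrist'); L=(cloud(d,i)-O)@C*1000;z=L[...,2]
k=(d>0)&(z>101)&(z<113)&(L[...,0]<-190)&(abs(L[...,1])<115); print('lip',np.percentile(L[k][:,0],[2,50,98]))
E
```

```text
t: 31.65
tool_pos: [0.4744, -0.0564, 0.0949]
orientation: [0.262, 3.075, -0.011]
force: [15.0, -2.2, -10.2]
opening: 0.0003
t 31.65 cab mm [-195.3  -22.1   94.9] F cab [ 15.2   0.3 -10.2] open 0.0002826088925617281
delta tool mm [7.  4.2 6.5] twist [-0.003  0.055 -0.001]
lip [-215.1809582  -211.62706293 -205.04982271]
```

```bash
python3 -m pendant '[{"translation":[-4,0,0],"twist":[0,0.02,0],"grip":-1},{"translation":[-4,0,0],"twist":[0,0.02,0],"grip":-1},{"translation":[0,0,-5],"twist":[0,0.01,0],"grip":-1},{"translation":[0,0,-20],"twist":[0,0,0],"grip":-1},{"translation":[0,0,-35],"twist":[0,0,0],"grip":-1},{"translation":[0,0,-45],"twist":[0,0,0],"grip":-1},{"translation":[0,-10,-45],"twist":[0,0,0],"grip":-1},{"translation":[0,-40,-40],"twist":[0,0,0],"grip":-1},{"translation":[0,-45,0],"twist":[0,0,0],"grip":-1},{"translation":[0,-45,0],"twist":[0,0,0],"grip":-1}]'; python3 - <<'E'
from h import *
for n in ('wrist','top'):
    p,d,i=cap(n,'f_%s.png'%n); L=(cloud(d,i)-O)@C*1000;z=L[...,2]
    k=(d>0)&(z>101)&(z<113)&(L[...,0]<-180)&(L[...,0]>-240)&(abs(L[...,1])<115); print(n,'lip',np.percentile(L[k][:,0],[2,50,98]))
    k=(d>0)&(z>66)&(z<82)&(L[...,0]<-110)&(L[...,0]>-195)&(L[...,1]>-50)&(L[...,1]<95);print('cap',k.sum(),np.median(L[k],0))
    k=(d>0)&(p.max(2)<90)&(abs(L[...,0]-5)<20)&(abs(L[...,1]-42)<15)&(z>88)&(z<160);print('ball',k.sum(),np.median(L[k],0) if k.any() else '')
W=cloud(d,i)
for n,(a,b,c,e) in dict(vial=(140,162,248,270),big=(468,504,235,268),water=(420,458,238,275)).items():
    w=W[c:e,a:b][(d[c:e,a:b]>0)&(W[c:e,a:b,2]>.012)]; t=w[w[:,2]>w[:,2].max()-.01]; print(n,w[:,2].max(),np.median(t,0))
go([0,0,200])
E
```

```text
t: 32.7
tool_pos: [0.4557, -0.1885, 0.2893]
orientation: [0.251, 3.13, -0.005]
force: [0.2, -0.4, -0.4]
opening: 0.0004
wrist lip [-215.1735184  -210.82384814 -205.55565541]
cap 361 [-150.25407682   34.31523479   73.90354084]
ball 0 
top lip [-215.41537595 -210.54281346 -205.51627107]
cap 95 [-149.44823216   33.92436949   72.47836402]
ball 51 [  9.49535926  42.51684493 100.96247421]
vial 0.049161373234874794 [0.50054271 0.30978472 0.0441    ]
big 0.7148895861924998 [ 0.39892069 -0.2165269   0.7112287 ]
water 0.6951707655736283 [ 0.41684448 -0.17876258  0.68854675]
t 32.8 cab mm [-191.8 -159.1  288.8] F cab [ 0.  -0.1  0.1] open 0.0005576382415012237
delta tool mm [-192.2  159.    88.2] twist [-0.005  0.001  0.003]
```

View pics/f_top.png

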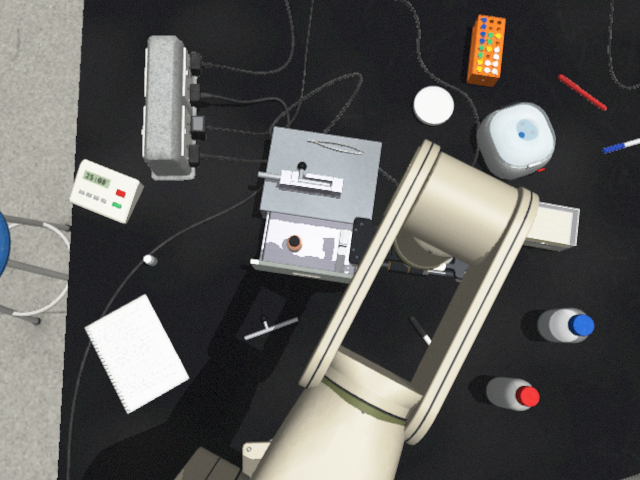

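The drawer is now at 110 mm and the bottle stands upright at (294,243). The ball is parked at the back of the bolt at (302,167), and the vial hasn't moved. I'm handing the job in.

```bash
python3 -c "
from h import *
print(robot.close_job())"
```

```text
the job is handed in; nothing more can be done
None
```

The bolt is drawn to its stop and parked in the side notch, the drawer is open to its stop, and the dye bottle stands upright on its floor. I handed the job in at about 33 s, with the gripper clear of everything.

**What I did**
- **Bolt:** I gripped the ball, pulled the bolt to its stop and tipped the handle to about 45°. It did not fall the rest of the way by itself, so I pressed it down into the notch with the closed fingers.
- **Drawer:** I pulled it out by the lip.
- **Bottle:** I moved the smaller brown bottle into the drawer and set it down.

**Last checks**
- **Ball:** 34.5 mm to the +x side of the rod's axis and low, at cabinet y = 42.5 mm, so it is parked.
- **Drawer:** the front stands at 110 mm of travel in both the wrist and top cameras.
- **Dye bottle:** its cap top is at 74 mm, which matches a 62 mm bottle upright on the 12 mm floor.
- **Vial:** moved less than 1 mm from the first reading.

**What disagreed or failed**
- After I set the bottle down, both cameras put the drawer at about 107 mm. Pressing the bottle down had probably pushed it back. I pulled it to the stop again with the bottle inside, and it then read 110 mm.
- The arm hid the water bottle in the last top view, so that reading failed. It looked undisturbed in the wrist picture taken after the bottle was placed, but I did not measure it again.

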